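# Load the balance bar with castings, side by side in turn

## Robot

A 7-joint arm with a two-finger parallel gripper is mounted at the origin on the work surface. World frame = base frame: x ahead of the robot, y to its left, z up, the work surface at z = 0. Lengths are in m, angles in rad, forces in N, time in s.
With the tool pointing down it reaches from about 0.425 to 0.925 m from the base axis. Payload 6.8 kg.
Tool frame: the origin (TCP) lies between the finger pads; the fingertips stand 11 mm ahead of it and the grasp point (between the pads) lies 8 mm behind it; z points along the fingers, x is the direction in which the jaws open and shut, and the axes are right-handed (so a half turn about z gives the same grasp; the last joint's range is limited). The gripper opens to 88 mm and grips with 3 to 60 N. Pads are 20 mm wide; open, the fingers measure 115 mm over their backs; the gripper's body (75 mm by 178 mm) begins 61 mm behind the grasp point.
Start: joints at [-1.384, 0.477, 0.022, 1.555, -0.011, 1.109, -0.083], TCP at [0.196, 0.646, 0.234] pointing down, gripper open.
Joint ranges: [-2.96, 2.96], [-0.34, 2.1], [-1.41, 1.46], [0.24, 2.44], [-1.37, 4.51], [0.17, 1.92], [-2.96, 2.96]. Speed limits (rad/s): [2.39, 2.39, 3.14, 3.14, 3.14, 3.14, 3.14].

## Interface

Orientations are given as a unit quaternion [x, y, z, w].
In Python, from bench import observe, get_image, finish_job gives the robot as it stands. The module is installed in compiled form; this text tells all that it offers.
- The arm moves only by the shell command python3 -m handwheel 'ROWS' [FORCE]. ROWS is JSON, a list of rows, each a list of 5 numbers: the opening in per cent of the stroke, from 0 (shut) to 100 (fully open), then the shift along the tool's x, y, z in units of 50 mm (1.0 is 50 mm), then the turn about the tool's z in rad. In form: [[jaw, tx, ty, tz, yaw], ...]. A call has 1 to 10 rows; each row is the pose to reach, as a shift and turn from the pose commanded when the call began, along the tool's axes at that moment; what a row does not reach only later rows make up. A row lasts 1/8 s, in which the tool goes at most 62.5 mm and 10.7 degrees, less where a joint would pass 70% of its speed; a pose out of reach is approached as far as the arm can. A call with a gripper value outside its range is refused whole. The fingers move at their own pace and stop on an object; FORCE is the grip in N (left out, the last holds). Time passes only in rows, so rows that repeat a pose let the fingers close. It gives the time, the measured TCP pose, the force and the opening at its end, in the units of the state.
- observe(): the state, without advancing time (a new reading comes with each control period).
- get_image(name): name is "scene" or "side" or "wrist"; returns a dict with "color" (480x640x3 uint8, red, green, blue), "fov_y" (degrees; the focal length in pixels is half the picture's height over the tangent of half this angle, whatever the lens; pixels are square), "cx", "cy" (the principal point, pixels), "k1" (the pictures are not rectified: a ray, as slopes to the right and down, at radius r is drawn at 1 + k1 r^2 times it, then the intrinsics apply), "R" (3x3) and "t" (3): a world point X has camera coordinates R X + t. Camera axes: x right, y down, z forward; pixel columns grow to the right and rows downward; lengths in m; the calibration is good to about 2 mm. A picture is of the moment at which its call begins. There is no depth.
- finish_job(): hands the job in, once; it reports no verdict.
The state is a dict: "time_s": time; "q": joint angles; "dq": joint speeds; "joint_efforts": joint torques, N m; "position": TCP position; "orientation": TCP orientation; "contact_force": force on the tool from outside, world axes, zero at the start; "ft_torque": the same for the moment, N m; "width": finger opening in m.
Only numpy, scipy, OpenCV 4.12 (cv2) and the standard library are available. Lean on these libraries where they do the work, as an engineer would, in place of code of your own. Each camera call takes 0.05 s, during which the arm holds its last target. There are 200 camera calls.

## Task

The pivoting balance bar already carries a casting on its left arm and leans that way. Hook the large casting over the right arm first, then the small one over the left arm outside the fixed one, each time sliding the hook outward along the bar until it has felt and lightly pressed in the spring buffer (a few newtons, well short of squashing it), so that the bar ends up level with both hanging free. Set each weight down onto the bar gently so that the bar never swings quickly or tips beyond 8 degrees, and leave the other parts on the bench alone.

Things in the scene. Friction and masses are not known exactly. Their poses are not given: they have to be found in the camera images.
- pivot (a point): Centre of the pivoting bar, on its axle, about 220 mm above the bench. Aluminium bar, 12 mm (x) by 430 mm (y) by 14 mm (z), on a grey stand whose post is behind it (+x, 57 mm and more from the bar, 50 mm wide). Axes tilt with the bar: y along it to its left end, x across it away from the robot, z up. Hooks go on from the robot's side (-x).
- left_arm (a point): Point on the bar's top face, 128 mm left of the pivot: a hook set down with its middle here clears both the fixed casting and the buffer. Axes as the bar's.
- right_arm (a point): Point on the bar's top face, 128 mm right of the pivot: a hook set down with its middle here is clear of the buffer. Axes as the bar's.
- hung_tab (a point): Tab of the casting already bolted to the left arm, 70 mm from the pivot. It looks like the loose ones (46 mm diameter, 50 mm high) and lies 47 to 93 mm from the pivot along the bar; its tab top is 63 mm above the bar's axis. This point is 41 mm above the bar's axis. It stays there.
- bar (a joint): Tilt of the bar, rad: 0 level, positive left end down; about +0.10 at the start. A centring spring of 4.5 N m/rad holds it, so it sinks under a load (1 N at 150 mm: 0.033). It rests near -0.09 with the large casting added, and within 0.04 of level with both. Keep within 0.14; the small casting first would go beyond.
- left_buffer (a joint): Compression of the left spring buffer, m: 0 free, grows as pushed outward. Steel plate, 32 by 29 mm, round the bar before a dark clamp collar; 1000 N/m, 16 mm travel. Its free inner face is set 168 to 188 mm from the pivot, anew each time and not measured: slide the hook out to find it. Pressed: 2 mm or more for a quarter second, at least; squashed: over 10 mm.
- right_buffer (a joint): The same for the right arm, set independently of the left: compression in m, growing as the plate is pushed outward to the right. Same spring and limits.
- large_grip (a point): Large hook-on casting, about 0.54 kg: steel cylinder, 56 mm diameter, 46 mm high, standing on the bench, with a strap hook on top and on that an upright grip tab, 12 mm thick (own x), 30 mm wide (y), 48 mm high. This point is in the tab on the cylinder's axis, 142 mm above the underside, 26 mm above the hook's roof top, 22 mm below the tab's top. Axes: z up, x the way the hook opens.
- large_hook (a point): Large casting: middle of the underside of its hook's roof, 34 mm below the grip point; comes to lie on the bar's top. Roof 8 mm thick, hook 40 mm wide along y, inside gap 18 mm along x. The spine is on -x; the lip on +x is 5 mm thick, hangs 14 mm below the roof and leaves 48 mm open down to the cylinder. Axes as the grip's.
- small_grip (a point): Small hook-on casting, about 0.25 kg: steel cylinder, 44 mm diameter, 34 mm high, standing on the bench, with a strap hook on top and on that an upright grip tab, 12 mm thick (own x), 30 mm wide (y), 48 mm high. This point is in the tab on the cylinder's axis, 130 mm above the underside, 26 mm above the hook's roof top, 22 mm below the tab's top. Axes: z up, x the way the hook opens.
- small_hook (a point): Small casting: middle of the underside of its hook's roof, 34 mm below the grip point; comes to lie on the bar's top. Roof 8 mm thick, hook 40 mm wide along y, inside gap 18 mm along x. The spine is on -x; the lip on +x is 5 mm thick, hangs 14 mm below the roof and leaves 48 mm open down to the cylinder. Axes as the grip's.
- race: Bystander: loose steel bearing ring, 60 mm diameter, 18 mm high, lying in front of the bar; origin under its centre.
- piston: Bystander: loose aluminium piston, 52 mm diameter, 42 mm high, in front of the bar; origin under its centre.
- flange: Bystander: loose steel flange, 72 mm diameter, 30 mm high, to the right; origin under its centre.
- blank: Bystander: loose dark steel cylinder without hook, 52 mm diameter, 45 mm high, to the left; origin under its centre.

How it is judged:
By the outcome, as a careful person would: the job done as asked, in the order asked, and still so for the second after the job is handed in, with the robot touching nothing.
It also fails if it takes over 69 s, if anything falls off the work surface, if the arm or the gripper's body presses on something with over 40 N, if the wrist force passes 120 N, or if a joint passes its speed limit or range.

## Working session

There is one attempt and no reset: what is moved stays moved. The work goes in short steps, Python scripts to look and compute and a shell command to move; the robot and the scene stay as the last step left them, time stands still between calls to the robot, and variables do not carry over. Pictures are saved under pics/ and viewed, about 8 in all and at most 12, crops included, and the job is handed in when it is done.

```bash
mkdir -p pics; cat > h.py <<'E'
import numpy as np, cv2
from bench import observe, get_image, finish_job
def K(im):
    f=240/np.tan(np.radians(im['fov_y'])/2)
    return f
def ray(im,u,v):
    f=K(im); x=(u-im['cx'])/f; y=(v-im['cy'])/f
    rd=np.hypot(x,y); r=rd
    for _ in range(30): r=rd/(1+im['k1']*r*r)
    s=r/rd if rd>0 else 1
    R=np.array(im['R']); t=np.array(im['t'])
    d=R.T@np.array([x*s,y*s,1]); return -R.T@t, d
def plane(im,u,v,z=None,ax=2):
    c,d=ray(im,u,v); return c+d*(z-c[ax])/d[ax]
def tri(a,ua,b,ub):
    c1,d1=ray(a,*ua); c2,d2=ray(b,*ub); d1/=np.linalg.norm(d1); d2/=np.linalg.norm(d2)
    s=np.linalg.lstsq(np.c_[d1,-d2],c2-c1,rcond=None)[0]
    p,q=c1+s[0]*d1,c2+s[1]*d2; return (p+q)/2, np.linalg.norm(p-q)
def proj(im,X):
    c=np.array(im['R'])@np.array(X)+np.array(im['t']); x,y=c[0]/c[2],c[1]/c[2]
    k=1+im['k1']*(x*x+y*y); f=K(im); return im['cx']+f*x*k, im['cy']+f*y*k
def save(im,n): cv2.imwrite('pics/%s.png'%n,im['color'][:,:,::-1])
E
python3 - <<'E'
from h import *
import pickle
for n in ('scene','side','wrist'):
    im=get_image(n); save(im,n+'0'); pickle.dump(im,open(n+'0.pkl','wb'))
    R=np.array(im['R']);print(n,im['fov_y'],im['k1'],(-R.T@np.array(im['t'])).round(3),R[2].round(2))
a=cv2.imread('pics/scene0.png');
print(observe())
E
```

```text
scene 50.459698331538796 0.021480671980567977 [1.402 0.295 1.098] [-0.68 -0.22 -0.7 ]
side 48.30137202207036 -0.08386147461125727 [ 0.221 -0.842  0.885] [ 0.26  0.73 -0.64]
wrist 66.57611242910964 -0.06016206123330654 [0.13  0.667 0.384] [ 0.25 -0.08 -0.97]
{'time_s': 0.15, 'q': array([-1.38410725,  0.47762709,  0.02237542,  1.55614741, -0.01148241,
        1.10931639, -0.08307763]), 'dq': array([ 0.00016934, -0.00263839,  0.00128584, -0.00480531,  0.00114374,
       -0.00150647, -0.00025726]), 'joint_efforts': array([ 2.49790864e-03, -5.83288193e+01,  1.53650053e+00, -2.72872585e+01,
       -5.42518473e-02,  1.44802616e-02,  9.35874345e-05]), 'position': array([0.19601545, 0.64547252, 0.23292681]), 'orientation': array([ 8.03279273e-01,  5.95602167e-01, -5.10905673e-04,  4.56061442e-04]), 'contact_force': array([-0.20950334, -0.09682847,  0.21921842]), 'ft_torque': array([ 0.02100859, -0.07080524, -0.00440072]), 'width': 0.08761605735364524}
```

View pics/scene0.png

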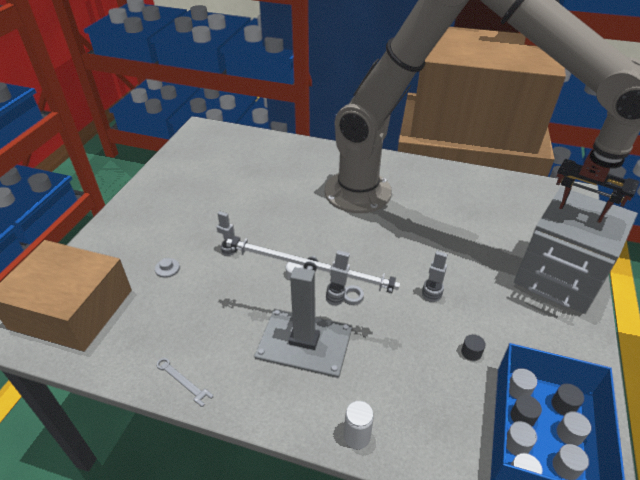

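View pics/side0.png

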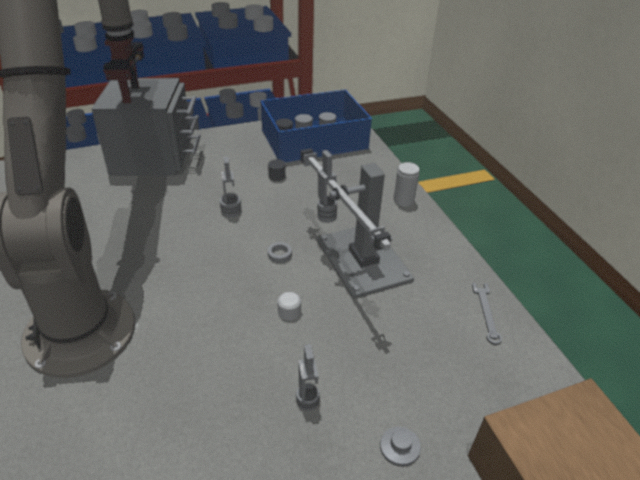

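The scene view shows one casting at (227,235) on the right and one at (435,278) on the left. The bar runs from (230,243) to (393,285). In the side view the castings are at (307,385) and (230,195), and the bar runs from (308,156) to (383,240). Next I'll enlarge these.

```bash
python3 - <<'E'
import cv2,numpy as np
a=cv2.imread('pics/scene0.png');b=cv2.imread('pics/side0.png')
def crop(i,x,y,w,h,s): return cv2.resize(i[y:y+h,x:x+w],None,fx=s,fy=s,interpolation=cv2.INTER_CUBIC)
o=np.zeros((600,800,3),np.uint8)
def put(c,x,y): o[y:y+c.shape[0],x:x+c.shape[1]]=c
put(crop(a,205,205,50,60,5),0,0); put(crop(a,410,245,50,60,5),265,0)
put(crop(b,280,340,50,70,4),530,0); put(crop(b,205,155,48,70,4),0,310)
put(crop(a,215,225,200,85,3)[:, :600],200,310)
cv2.imwrite('pics/c1.png',o)
E
```

```text
(no output)
```

View pics/c1.png

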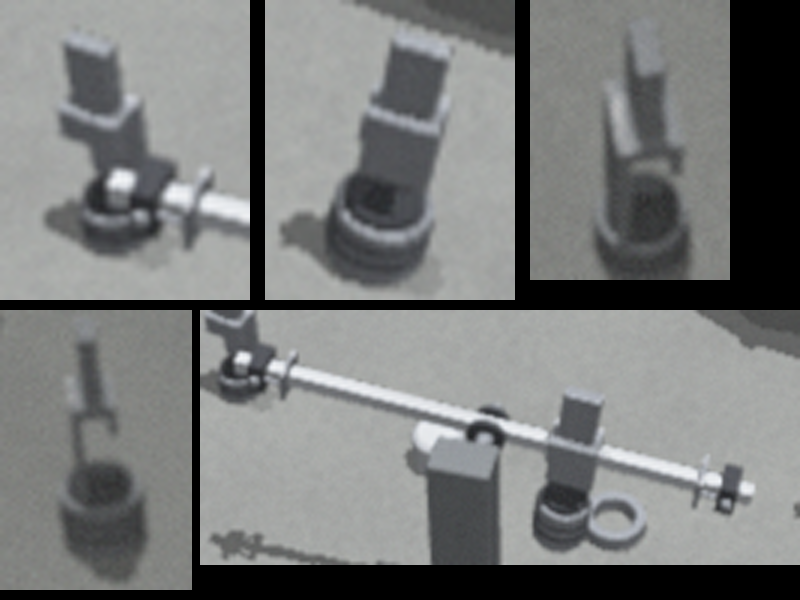

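```bash
python3 - <<'E'
from h import *
import pickle
S=pickle.load(open('scene0.pkl','rb'));D=pickle.load(open('side0.pkl','rb'))
print('large',tri(S,(441,253),D,(226.3,160)), plane(S,441,253,.164))
print('small',tri(S,(222.4,213),D,(308.3,346.3)), plane(S,222.4,213,.152))
r=plane(S,229.2,242.5,.2415);l=plane(S,396.5,284.5,.1985);print(r,l,np.linalg.norm(l-r),(l+r)/2)
print('tri ends',tri(S,(396.5,284.5),D,(306,154.5)),tri(S,(229.2,242.5),D,(386,243)))
for n,i,x,y,w,h,z in(('L',S,410,245,50,60,.164),('S',S,205,205,50,60,.152)):
    pass
# tab top edges in scene crop (front edge)
for n,p,q,z in (('L',((393-265)/5+410,38/5+245),((450-265)/5+410,48/5+245),.164),('S',(66/5+205,38/5+205),(115/5+205,45/5+205),.152)):
    A=plane(S,*p,z);B=plane(S,*q,z);print(n,A,B,np.linalg.norm(A-B),np.degrees(np.arctan2(*(B-A)[1::-1])))
# hook cylinder dias
for n,p,q,z in (('L',(328,215),(434,220),.046),('S',(82,205),(162,205),.034)):
    pass
o=observe();from scipy.spatial.transform import Rotation as Ro
print(Ro.from_quat(o['orientation']).as_matrix().round(3))
E
```

```text
large (array([0.39869176, 0.31721692, 0.16302389]), np.float64(0.002816759329137168)) [0.39794069 0.3179078  0.164     ]
small (array([ 0.41313089, -0.30049193,  0.15617402]), np.float64(0.0023901147709178903)) [ 0.40996297 -0.30368402  0.152     ]
[ 0.60110528 -0.18321001  0.2415    ] [0.57387426 0.23117124 0.1985    ] 0.4174953262907317 [0.58748977 0.02398062 0.22      ]
tri ends (array([0.57925151, 0.22919668, 0.19953594]), np.float64(0.007857606587693498)) (array([ 0.60191502, -0.182425  ,  0.24264962]), np.float64(0.0005585926856609832))
L [0.4006989  0.30428233 0.164     ] [0.39920808 0.3335599  0.164     ] 0.02931550742626641 92.91499222814849
S [ 0.41199348 -0.31596446  0.152     ] [ 0.40916265 -0.28646543  0.152     ] 0.029634549763348325 95.48150704713224
[[ 0.291  0.957 -0.   ]
 [ 0.957 -0.291 -0.001]
 [-0.001  0.    -1.   ]]
```

```bash
cat >> h.py <<'E'
from scipy.spatial.transform import Rotation as Ro
def pose():
    o=observe(); M=Ro.from_quat(o['orientation']).as_matrix()
    return o,M,np.degrees(np.arctan2(M[1,0],M[0,0]))
def to(x,y,z,yawdeg,msg=''):
    o,M,yw=pose(); d=M.T@(np.array([x,y,z])-o['position'])/.05
    dy=(yw-yawdeg+180)%360-180
    print(msg,'t',round(o['time_s'],2),'p',o['position'].round(4),'yaw',round(yw,2),'shift',d.round(3),'turn',round(np.radians(dy),3))
E
python3 -c "
from h import *
to(.398,.318,.275,3)"
```

```text
t 0.15 p [0.196  0.6455 0.2329] yaw 73.11 shift [-5.095  5.768 -0.834] turn 1.224
```

```bash
python3 -m handwheel '[[100,0,0,-0.84,0],[100,-1,1,-0.84,0.2],[100,-2,2,-0.84,0.37],[100,-3,3,-0.84,0.55],[100,-4,4.2,-0.84,0.73],[100,-5.1,5.3,-0.84,0.91],[100,-5.1,5.77,-0.84,1.09],[100,-5.1,5.77,-0.84,1.224],[100,-5.1,5.77,-0.84,1.224],[100,-5.1,5.77,-0.84,1.224]]'
python3 - <<'E'
from h import *
import pickle
im=get_image('wrist'); save(im,'w1'); pickle.dump(im,open('w1.pkl','wb'))
to(.398,.318,.275,3)
print(proj(im,(.398,.318,.164)))
E
```

```text
time_s: 1.4
position: [0.3972, 0.3191, 0.2755]
orientation: [1.0, 0.028, -0.0, -0.0]
contact_force: [-0.9, -0.4, -0.7]
width: 0.0877
 t 1.45 p [0.3971 0.3192 0.2755] yaw 3.24 shift [0.017 0.026 0.009] turn 0.004
(np.float64(317.90026283061934), np.float64(240.77205218368238))
```

View pics/w1.png

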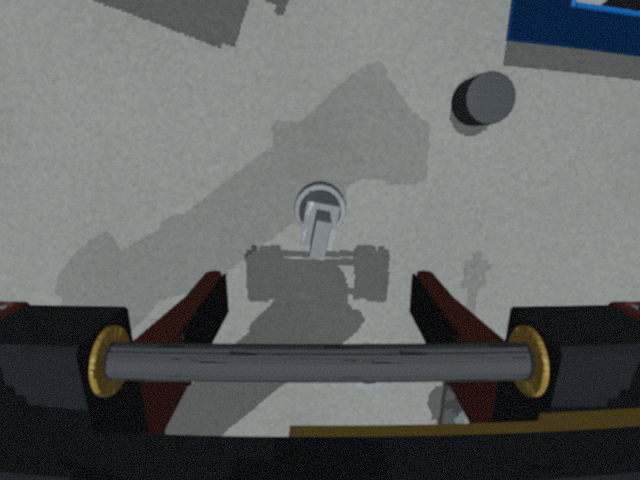

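The wrist view shows the large casting straight below, with its cylinder at (320,205) and its tab at (321,240). The tab looks turned in the image, so I'll zoom in.

```bash
python3 - <<'E'
import cv2
a=cv2.imread('pics/w1.png')
cv2.imwrite('pics/w1c.png',cv2.resize(a[175:265,285:360],None,fx=6.5,fy=6.5,interpolation=cv2.INTER_CUBIC))
E
```

```text
(no output)
```

View pics/w1c.png

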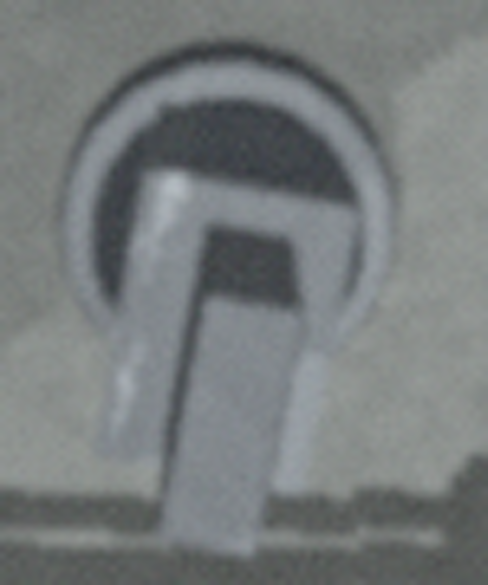

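```bash
python3 - <<'E'
from h import *
import pickle
im=pickle.load(open('w1.pkl','rb'))
P=[plane(im,u/6.5+285-.4,v/6.5+175-.4,.164)[:2] for u,v in((203,297),(300,311),(255,552),(163,541))]
P=np.array(P);print(P.round(4),P.mean(0))
e=lambda a,b:(np.linalg.norm(P[a]-P[b]).round(4),np.degrees(np.arctan2(*(P[a]-P[b])[::-1])).round(1))
print(e(0,3),e(1,2),e(1,0),e(2,3))
c=P.mean(0)
to(c[0],c[1],.275,3)
E
```

```text
[[0.3956 0.3335]
 [0.4067 0.3325]
 [0.4033 0.3036]
 [0.3925 0.3043]] [0.3995294  0.31846793]
(np.float64(0.0293), np.float64(84.0)) (np.float64(0.0291), np.float64(83.3)) (np.float64(0.0111), np.float64(-5.2)) (np.float64(0.0108), np.float64(-3.9))
 t 1.45 p [0.3971 0.3192 0.2755] yaw 3.24 shift [0.048 0.018 0.009] turn 0.004
```

```bash
python3 -m handwheel '[[100,0.048,0.018,0.5,0.161],[100,0.048,0.018,1.3,0.161],[100,0.048,0.018,2.1,0.161],[100,0.048,0.018,2.6,0.161],[100,0.048,0.018,2.83,0.161],[100,0.048,0.018,2.83,0.161],[0,0.048,0.018,2.83,0.161],[0,0.048,0.018,2.83,0.161],[0,0.048,0.018,2.83,0.161],[0,0.048,0.018,2.83,0.161]]' 30
python3 -c "
from h import *
to(.3995,.3185,.30,0)"
```

```text
time_s: 2.7
position: [0.4006, 0.3174, 0.1344]
orientation: [0.999, -0.054, 0.0, -0.0]
contact_force: [0.2, 0.1, -0.5]
width: 0.0512
 t 2.7 p [0.4006 0.3174 0.1344] yaw -6.25 shift [-0.024 -0.021 -3.311] turn -0.109
```

```bash
python3 -m handwheel '[[0,0,0,0,0],[0,0,0,0,0],[0,0,0,0,0],[0,0,0,0,0],[0,0,0,0,0],[0,0,0,0,0],[0,0,0,-0.2,0],[0,0,0,-0.4,0],[0,0,0,-0.4,0]]' 30
python3 -c "
from h import *
to(.4625,-.10,.33,3.7)"
```

```text
time_s: 3.82
position: [0.4012, 0.3178, 0.1552]
orientation: [0.999, -0.055, 0.001, -0.001]
contact_force: [0.5, 0.5, -4.6]
width: 0.0117
 t 3.83 p [0.4012 0.3178 0.1552] yaw -6.25 shift [ 2.134  8.166 -3.508] turn -0.174
```

```bash
python3 -m handwheel '[[0,0,0,-0.8,0],[0,0.1,0.4,-1.6,-0.02],[0,0.3,1.1,-2.3,-0.05],[0,0.6,1.9,-2.82,-0.08],[0,0.9,2.8,-2.82,-0.12],[0,1.2,3.7,-2.82,-0.16],[0,1.5,4.6,-2.82,-0.174],[0,1.85,5.5,-2.82,-0.174],[0,2.15,6.3,-2.82,-0.174],[0,2.4,7.0,-2.82,-0.174]]'
python3 -c "
from h import *
to(.5,-.104,.296,3.7)"
```

```text
time_s: 5.08
position: [0.4816, -0.0455, 0.2951]
orientation: [0.999, 0.032, 0.0, -0.0]
contact_force: [-0.1, 0.9, -5.6]
width: 0.0122
 t 5.08 p [ 0.4816 -0.0455  0.2951] yaw 3.66 shift [ 0.293  1.19  -0.018] turn -0.001
```

```bash
python3 -m handwheel '[[0,0.15,0.6,0,0],[0,0.25,1.0,0,0],[0,0.3,1.15,-0.02,0],[0,0.3,1.15,-0.02,0],[0,0.3,1.15,-0.02,0]]'
python3 - <<'E'
from h import *
import pickle
w=get_image('wrist'); save(w,'w2'); pickle.dump(w,open('w2.pkl','wb'))
s=get_image('scene'); save(s,'s2'); pickle.dump(s,open('s2.pkl','wb'))
to(.52,-.104,.296,3.7)
o=np.zeros((580,800,3),np.uint8)
o[:360,:480]=cv2.resize(w['color'],(480,360))[:,:,::-1]
c=cv2.resize(s['color'][215:300,205:415],None,fx=3.8,fy=2.55*1.0,interpolation=cv2.INTER_CUBIC)[:,:,::-1]
o[360:360+c.shape[0],:c.shape[1]]=c[:220]
cv2.imwrite('pics/m2.png',o)
E
```

```text
time_s: 5.7
position: [0.5002, -0.0989, 0.296]
orientation: [0.999, 0.033, -0.0, -0.0]
contact_force: [-0.3, -0.1, -5.8]
width: 0.0118
 t 5.8 p [ 0.5003 -0.099   0.2961] yaw 3.81 shift [0.387 0.125 0.001] turn 0.002
```

View pics/m2.png

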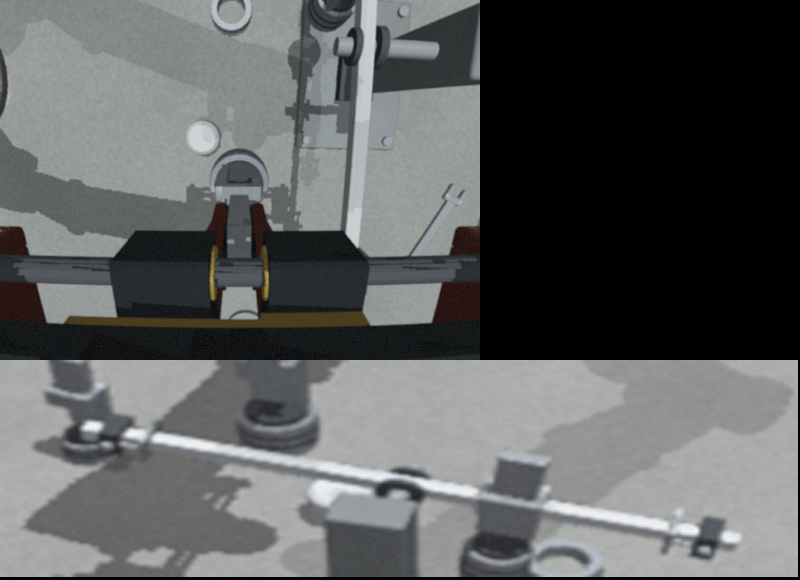

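```bash
python3 - <<'E'
from h import *
import pickle
w=pickle.load(open('w2.pkl','rb'));g=w['color'].mean(2)
for r in (20,130,180,230,280,310): print(r,list(g[r-1:r+2,455:512].mean(0).astype(int)))
E
```

```text
20 [np.int64(80), np.int64(79), np.int64(80), np.int64(79), np.int64(76), np.int64(73), np.int64(70), np.int64(70), np.int64(68), np.int64(64), np.int64(65), np.int64(65), np.int64(78), np.int64(103), np.int64(128), np.int64(141), np.int64(145), np.int64(134), np.int64(108), np.int64(85), np.int64(81), np.int64(85), np.int64(84), np.int64(85), np.int64(82), np.int64(92), np.int64(139), np.int64(181), np.int64(198), np.int64(199), np.int64(196), np.int64(195), np.int64(196), np.int64(197), np.int64(201), np.int64(204), np.int64(204), np.int64(204), np.int64(203), np.int64(202), np.int64(202), np.int64(203), np.int64(203), np.int64(203), np.int64(204), np.int64(201), np.int64(186), np.int64(161), np.int64(144), np.int64(140), np.int64(143), np.int64(143), np.int64(143), np.int64(143), np.int64(144), np.int64(143), np.int64(141)]
130 [np.int64(88), np.int64(87), np.int64(89), np.int64(79), np.int64(64), np.int64(49), np.int64(51), np.int64(53), np.int64(51), np.int64(50), np.int64(55), np.int64(60), np.int64(74), np.int64(79), np.int64(79), np.int64(81), np.int64(81), np.int64(78), np.i
[... 3295 characters left out ...]
nt64(206), np.int64(204), np.int64(204), np.int64(204), np.int64(205), np.int64(204), np.int64(207), np.int64(207), np.int64(206), np.int64(205), np.int64(205), np.int64(206), np.int64(204), np.int64(198), np.int64(179), np.int64(158), np.int64(152), np.int64(152), np.int64(151), np.int64(151), np.int64(150), np.int64(148), np.int64(147), np.int64(148), np.int64(150), np.int64(153), np.int64(154), np.int64(152), np.int64(149), np.int64(151), np.int64(152), np.int64(152), np.int64(153), np.int64(149), np.int64(149), np.int64(152), np.int64(151), np.int64(153), np.int64(149), np.int64(152), np.int64(154), np.int64(153), np.int64(154), np.int64(153), np.int64(153), np.int64(153), np.int64(152)]
```

```bash
python3 - <<'E'
from h import *
import pickle
w=pickle.load(open('w2.pkl','rb'))
C=[]
for r,a,b in((20,481.2,502),(130,474.7,494.7),(180,471,491),(230,467.3,487),(280,463.3,482.3)):
    P=[]
    for u in(a,b):
        z=.227
        for _ in range(5):
            p=plane(w,u,r,z); z=.227+.1*(.024-p[1])
        P.append(p)
    C.append((P[0]+P[1])/2); print(r,C[-1].round(4),np.linalg.norm(P[0]-P[1]).round(4))
C=np.array(C);k=np.polyfit(C[:,1],C[:,0],1);print(k,np.degrees(np.arctan(-k[0])))
print('axle',plane(w,470,64,.22),plane(w,560,66,.22))
yaw=-np.arctan(k[0]);
s=pickle.load(open('s2.pkl','rb'))
print('pivot scene',plane(s,205+400/3.8,215+(485-360)/2.55,.22))
py=.024
for d in (0,128,150): 
    y=py-d*.001*np.cos(yaw); print(d,np.polyval(k,y),y)
E
```

```text
20 [0.5895 0.0458 0.2248] 0.0121
130 [ 0.5922 -0.0147  0.2309] 0.0119
180 [ 0.5936 -0.0433  0.2337] 0.0121
230 [ 0.5952 -0.0728  0.2367] 0.0121
280 [ 0.5967 -0.1035  0.2398] 0.012
[-0.04854831  0.59160717] 2.7794310779665445
axle [0.58222007 0.0224058  0.22      ] [0.63716606 0.02669157 0.22      ]
pivot scene [0.59117034 0.02221271 0.22      ]
0 0.5904420066280304 0.024
128 0.5966488802067363 -0.10384942205727002
150 0.5977156866030764 -0.1258235414733633
```

```bash
python3 -m handwheel '[[0,0.4,0.227,0,0.0176],[0,0.8,0.227,0,0.0176],[0,1.2,0.227,0,0.0176],[0,1.5,0.227,0,0.0176],[0,1.8,0.227,0,0.0176],[0,1.915,0.227,0,0.0176],[0,1.915,0.227,0,0.0176],[0,1.915,0.227,0,0.0176]]'
python3 - <<'E'
from h import *
import pickle
w=get_image('wrist'); pickle.dump(w,open('w3.pkl','wb'))
s=get_image('side'); pickle.dump(s,open('d3.pkl','wb'))
to(.5966,-.104,.27,2.8); print(observe()['contact_force'])
o=np.zeros((600,800,3),np.uint8)
o[:300,:400]=cv2.resize(w['color'],(400,300))[:,:,::-1]
u,v=map(int,proj(s,(.5966,-.104,.24)))
c=cv2.resize(s['color'][v-75:v+75,u-100:u+100],None,fx=4,fy=4,interpolation=cv2.INTER_CUBIC)[:,:,::-1]
o=c.copy(); o[:225,:300]=cv2.resize(w['color'],(300,225))[:,:,::-1]
cv2.imwrite('pics/m3.png',o)
E
```

```text
time_s: 6.8
position: [0.5961, -0.1055, 0.2961]
orientation: [1.0, 0.023, -0.0, -0.0]
contact_force: [0.1, -0.6, -5.5]
width: 0.0122
 t 6.9 p [ 0.5962 -0.1054  0.2962] yaw 2.69 shift [ 0.009 -0.027  0.525] turn -0.002
[ 0.20303579  0.14205482 -5.15459506]
```

View pics/m3.png

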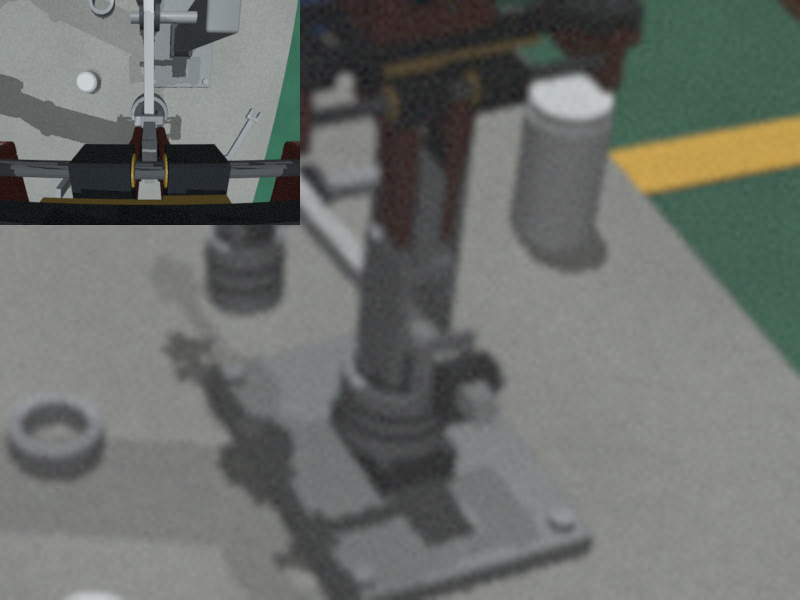

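```bash
python3 -m handwheel '[[0,0.01,0,0.1,0],[0,0.01,0,0.25,0],[0,0.01,0,0.35,0],[0,0.01,0,0.45,0],[0,0.01,0,0.5,0],[0,0.01,0,0.55,0],[0,0.01,0,0.6,0],[0,0.01,0,0.65,0],[0,0.01,0,0.68,0],[0,0.01,0,0.7,0]]'
python3 -c "
from h import *
to(.5966,-.104,.27,2.8); print(observe()['contact_force'])"
```

```text
time_s: 8.15
position: [0.5974, -0.1054, 0.2613]
orientation: [1.0, 0.024, 0.0, 0.0]
contact_force: [-0.0, -0.3, -3.5]
width: 0.0119
 t 8.15 p [ 0.5974 -0.1054  0.2613] yaw 2.71 shift [-0.014 -0.028 -0.175] turn -0.002
[-0.00961663 -0.34450752 -3.48378017]
```

```bash
python3 -m handwheel '[[0,-0.01,0,0.04,0],[0,-0.01,0.04,0.06,0],[0,-0.01,0.08,0.08,0],[0,-0.01,0.12,0.1,0],[0,-0.01,0.16,0.1,0],[0,-0.01,0.2,0.1,0],[0,-0.01,0.24,0.1,0],[0,-0.01,0.28,0.1,0],[0,-0.01,0.31,0.1,0],[0,-0.01,0.33,0.1,0]]'
python3 -c "
from h import *
to(.598,-.1254,.27,2.8); print(observe()['contact_force'])"
```

```text
time_s: 9.4
position: [0.5975, -0.1218, 0.2561]
orientation: [1.0, 0.024, -0.0, -0.0]
contact_force: [-0.3, 1.4, -2.6]
width: 0.0121
 t 9.4 p [ 0.5975 -0.1218  0.2561] yaw 2.71 shift [ 0.007  0.073 -0.277] turn -0.002
[-0.29373625  1.35426878 -2.58963796]
```

```bash
python3 -m handwheel '[[0,0,0.03,0,0],[0,0,0.06,0,0],[0,0,0.09,0,0],[0,0,0.1,0,0]]'
```

```text
time_s: 9.9
position: [0.5977, -0.1265, 0.2561]
orientation: [1.0, 0.024, -0.0, -0.0]
contact_force: [-0.5, 1.7, -2.4]
width: 0.0116
```

```bash
python3 -m handwheel '[[0,0,0.03,0,0],[0,0,0.06,0,0],[0,0,0.09,0,0],[0,0,0.1,0,0],[0,0,0.1,0,0]]'; python3 -c "
from h import *
print(observe()['contact_force'])"
```

```text
time_s: 10.52
position: [0.5979, -0.1306, 0.2559]
orientation: [1.0, 0.024, -0.0, -0.001]
contact_force: [0.2, 5.6, -3.1]
width: 0.012
[ 0.19000178  5.56582976 -3.10240049]
```

```bash
python3 -m handwheel '[[0,0,0,0,0],[0,0,0,0,0],[0,0,0,0,0],[0,0,-0.03,0,0],[0,0,-0.06,0.0,0],[0,0,-0.06,0.04,0],[0,0,-0.06,0.08,0],[0,0,-0.06,0.12,0],[0,0,-0.06,0.16,0],[0,0,-0.06,0.2,0]]'; python3 -c "
from h import *
print(observe()['contact_force'])"
```

```text
time_s: 11.78
position: [0.5979, -0.1292, 0.2464]
orientation: [1.0, 0.023, 0.0, 0.0]
contact_force: [-1.5, 0.3, 2.7]
width: 0.0123
[-1.49772817  0.27875603  2.7484949 ]
```

```bash
python3 -m handwheel '[[0,0,0,0,0],[0,0,0,0,0]]'; python3 - <<'E'
from h import *
import pickle
print(observe()['contact_force'],observe()['ft_torque'])
S=get_image('scene');D=get_image('side');pickle.dump((S,D),open('m4.pkl','wb'))
o=np.zeros((600,800,3),np.uint8)
c=cv2.resize(S['color'][205:305,205:415],None,fx=3.8,fy=3.2,interpolation=cv2.INTER_CUBIC)[:,:,::-1]; o[:320,:798]=c
c=cv2.resize(D['color'][130:270,300:410],None,fx=2,fy=2,interpolation=cv2.INTER_CUBIC)[:,:,::-1]; o[320:600,:220]=c
c=cv2.resize(D['color'][200:270,350:420],None,fx=4,fy=4,interpolation=cv2.INTER_CUBIC)[:,:,::-1]; o[320:600,240:520]=c
c=cv2.resize(S['color'][215:265,215:265],None,fx=5.5,fy=5.5,interpolation=cv2.INTER_CUBIC)[:,:,::-1]; o[322:597,522:797]=c
cv2.imwrite('pics/m4.png',o)
E
```

```text
time_s: 12.02
position: [0.5979, -0.1292, 0.2464]
orientation: [1.0, 0.023, 0.0, 0.0]
contact_force: [-0.7, 0.4, 1.4]
width: 0.0118
[-0.69310601  0.41088551  1.44559944] [ 0.08128355  0.34959503 -0.05306946]
```

View pics/m4.png

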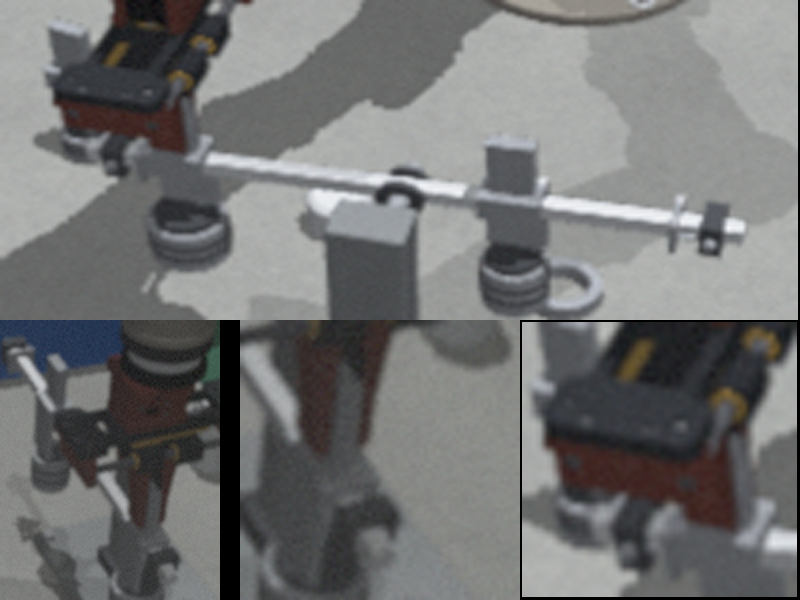

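```bash
python3 -m handwheel '[[0,-0.01,0,-0.03,0],[0,-0.02,0,-0.06,0],[0,-0.02,0,-0.06,0],[0,-0.02,0,-0.06,0]]'; python3 - <<'E'
from h import *
F=[]
for i in range(4): get_image('side');F.append(observe()['contact_force'])
print(np.round(F,1))
E
```

```text
time_s: 12.62
position: [0.5974, -0.1282, 0.2493]
orientation: [1.0, 0.024, 0.001, -0.0]
contact_force: [2.7, 1.4, -0.4]
width: 0.0117
[[ 2.8  2.1 -0.1]
 [ 3.3  2.4 -0.4]
 [ 3.5  2.8  0.4]
 [ 3.3  2.8  0.4]]
```

```bash
python3 -m handwheel '[[0,0.012,0,0,0],[0,0.012,0,0,0],[0,0.012,0,0,0],[0,0.012,0,0,0]]' 4; python3 -c "
from h import *
print(observe()['contact_force'],observe()['position'])"
python3 -m handwheel '[[15,0,0,0,0],[16,0,0,0,0],[18,0,0,0,0],[22,0,0,0,0],[27,0,0,0,0],[32,0,0,0,0],[32,0,0,0,0]]'; python3 -c "
from h import *
print(observe()['contact_force'])"
```

```text
time_s: 13.32
position: [0.5971, -0.1288, 0.2489]
orientation: [1.0, 0.024, -0.0, 0.0]
contact_force: [1.0, 1.2, -2.3]
width: 0.0124
[ 0.99699127  1.16215532 -2.33658576] [ 0.59706105 -0.12881539  0.24894114]
time_s: 14.2
position: [0.5974, -0.1287, 0.2492]
orientation: [1.0, 0.024, 0.0, -0.0]
contact_force: [0.2, 0.4, 0.1]
width: 0.0277
[0.19963279 0.4045583  0.11228133]
```

```bash
python3 -m handwheel '[[36,0,0,-0.3,0],[40,0,0,-0.8,0],[60,0,0,-1.4,0],[100,-0.6,0.5,-1.6,0],[100,-1.5,1.2,-1.6,0],[100,-2.4,2,-1.4,0],[100,-3.2,2.7,-1.0,0],[100,-3.89,3.29,-0.6,0.05],[100,-3.89,3.29,-0.45,0.05],[100,-3.89,3.29,-0.45,0.05]]'
python3 - <<'E'
from h import *
import pickle
W=get_image('wrist');S=get_image('scene');D=get_image('side');pickle.dump((W,S,D),open('m5.pkl','wb'))
to(.411,-.302,.27,0)
o=np.zeros((600,800,3),np.uint8)
c=cv2.resize(S['color'][215:295,205:415],None,fx=3.8,fy=2.9,interpolation=cv2.INTER_CUBIC)[:,:,::-1]; o[:232,:798]=c
u,v=map(int,proj(W,(.411,-.302,.152)));print(u,v)
c=cv2.resize(W['color'][v-60:v+32,u-45:u+45],None,fx=4,fy=4,interpolation=cv2.INTER_CUBIC)[:,:,::-1]; o[232:600,:360]=c
c=cv2.resize(D['color'][145:265,295:415],None,fx=3,fy=3,interpolation=cv2.INTER_CUBIC)[:,:,::-1]; o[232:592,380:740]=c
cv2.imwrite('pics/m5.png',o)
E
```

```text
time_s: 15.45
position: [0.4115, -0.3019, 0.272]
orientation: [1.0, -0.001, 0.0, -0.0]
contact_force: [1.4, 0.1, -1.4]
width: 0.0878
 t 15.6 p [ 0.4124 -0.3015  0.2723] yaw 0.0 shift [-0.028  0.01   0.046] turn 0.0
316 236
```

View pics/m5.png

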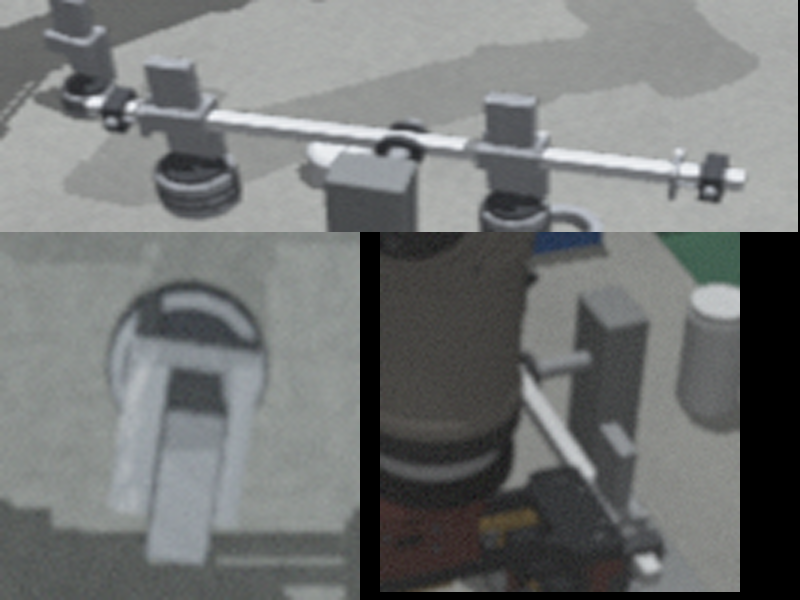

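The large casting hangs free on the right arm next to its buffer, and the bar now leans right. The small casting's tab top has corners at about (311.5,220), (327.5,221.5), (322.8,258.8) and (307.8,257.5) in the wrist picture.

```bash
python3 - <<'E'
from h import *
import pickle
W,S,D=pickle.load(open('m5.pkl','rb'))
P=np.array([plane(W,u/4+271-.4,(v-232)/4+176-.4,.152)[:2] for u,v in((162,409),(226,414),(207,564),(147,558))])
print(P.round(4),P.mean(0).round(4))
e=lambda a,b:(np.linalg.norm(P[a]-P[b]).round(4),np.degrees(np.arctan2(*(P[a]-P[b])[::-1])).round(1))
print(e(0,3),e(1,2),e(1,0),e(2,3))
to(*P.mean(0),.122,-6)
# bar left end now (scene): tilt estimate from end heights
r=(205+92/3.8,215+103/2.9); l=(205+745/3.8,215+178/2.9)
for th in(-.06,-.08,-.1):
    a=plane(S,*r,.22+.215*th);b=plane(S,*l,.22-.215*th); print(th,a.round(3),b.round(3),np.linalg.norm(a-b))
E
```

```text
[[ 0.4072 -0.2888]
 [ 0.4194 -0.2898]
 [ 0.4158 -0.3197]
 [ 0.4041 -0.3184]] [ 0.4116 -0.3041]
(np.float64(0.0298), np.float64(83.9)) (np.float64(0.0301), np.float64(83.1)) (np.float64(0.0122), np.float64(-4.7)) (np.float64(0.0118), np.float64(-6.1))
 t 15.6 p [ 0.4124 -0.3015  0.2723] yaw 0.0 shift [-0.019  0.051  3.006] turn 0.105
-0.06 [ 0.596 -0.19   0.207] [0.577 0.239 0.233] 0.42999643038504615
-0.08 [ 0.592 -0.192  0.203] [0.582 0.239 0.237] 0.4329429724682382
-0.1 [ 0.588 -0.195  0.198] [0.586 0.239 0.241] 0.43620132139187856
```

```bash
python3 -m handwheel '[[60,-0.02,0.05,0.5,0.107],[60,-0.02,0.05,1.3,0.107],[60,-0.02,0.05,2.1,0.107],[60,-0.02,0.05,2.7,0.107],[60,-0.02,0.05,3.0,0.107],[50,-0.02,0.05,3.0,0.107],[0,-0.02,0.05,3.0,0.107],[0,-0.02,0.05,3.0,0.107],[0,-0.02,0.05,3.0,0.107],[0,-0.02,0.05,3.0,0.107]]' 30
python3 -m handwheel '[[0,0,0,0,0],[0,0,0,0,0],[0,0,0,0,0]]' 
python3 -m handwheel '[[0,0,0,-0.2,0],[0,0,0,-0.6,0],[0,0,0,-1.2,0],[0,0,0,-1.2,0]]' 
python3 -c "
from h import *
to(.48,.151,.29,2.8)"
```

```text
time_s: 16.85
position: [0.4102, -0.3048, 0.1221]
orientation: [0.999, -0.055, 0.0, -0.0]
contact_force: [-0.4, 1.4, 4.2]
width: 0.0116
time_s: 17.23
position: [0.4102, -0.3048, 0.1221]
orientation: [0.999, -0.055, 0.0, -0.0]
contact_force: [-0.8, 2.3, 6.1]
width: 0.0118
time_s: 17.73
position: [0.4109, -0.3055, 0.1833]
orientation: [0.998, -0.055, 0.002, 0.001]
contact_force: [0.5, -0.2, -2.9]
width: 0.0118
 t 17.73 p [ 0.4109 -0.3055  0.1833] yaw -6.28 shift [ 0.383 -9.224 -2.142] turn -0.159
```

```bash
python3 -m handwheel '[[0,0.02,-0.3,-0.8,0],[0,0.05,-0.9,-1.6,-0.02],[0,0.1,-1.7,-2.2,-0.04],[0,0.13,-2.6,-2.2,-0.07],[0,0.17,-3.5,-2.2,-0.1],[0,0.2,-4.4,-2.2,-0.13],[0,0.23,-5.3,-2.2,-0.159],[0,0.27,-6.2,-2.2,-0.159],[0,0.31,-7.0,-2.2,-0.159],[0,0.35,-7.7,-2.2,-0.159]]'
python3 -c "
from h import *
to(.48,.151,.293,2.8)"
```

```text
time_s: 18.98
position: [0.4687, 0.0777, 0.2904]
orientation: [1.0, 0.025, -0.001, 0.0]
contact_force: [1.0, -1.0, -1.6]
width: 0.0116
 t 18.98 p [0.4687 0.0777 0.2904] yaw 2.9 shift [ 0.299 -1.452 -0.053] turn 0.002
```

```bash
python3 -m handwheel '[[0,0.15,-0.6,-0.05,0],[0,0.25,-1.1,-0.05,0],[0,0.3,-1.4,-0.05,0],[0,0.3,-1.4,-0.05,0],[0,0.3,-1.4,-0.05,0]]'
python3 - <<'E'
from h import *
import pickle
W=get_image('wrist');S=get_image('scene');pickle.dump((W,S),open('m6.pkl','wb'))
to(.48,.151,.293,2.8)
o=np.zeros((600,800,3),np.uint8)
o[:360,:480]=cv2.resize(W['color'],(480,360))[:,:,::-1]
c=cv2.resize(S['color'][215:295,205:415],None,fx=3.8,fy=2.9,interpolation=cv2.INTER_CUBIC)[:,:,::-1]; o[362:594,:798]=c
u,v=map(int,proj(W,(.584,.1513,.237)));print(u,v)
v0,u0=max(v-160,0),max(u-50,0);print(u0,v0)
c=cv2.resize(W['color'][v0:v0+120,u0:u0+105],None,fx=3,fy=3,interpolation=cv2.INTER_CUBIC)[:,:,::-1]; o[:c.shape[0],485:485+c.shape[1]]=c
cv2.imwrite('pics/m6.png',o)
E
```

```text
time_s: 19.6
position: [0.4809, 0.1453, 0.294]
orientation: [1.0, 0.024, -0.0, 0.0]
contact_force: [-0.1, -0.7, -2.5]
width: 0.012
 t 19.7 p [0.481  0.1455 0.2942] yaw 2.73 shift [-0.014 -0.112  0.024] turn -0.001
486 260
436 100
```

View pics/m6.png

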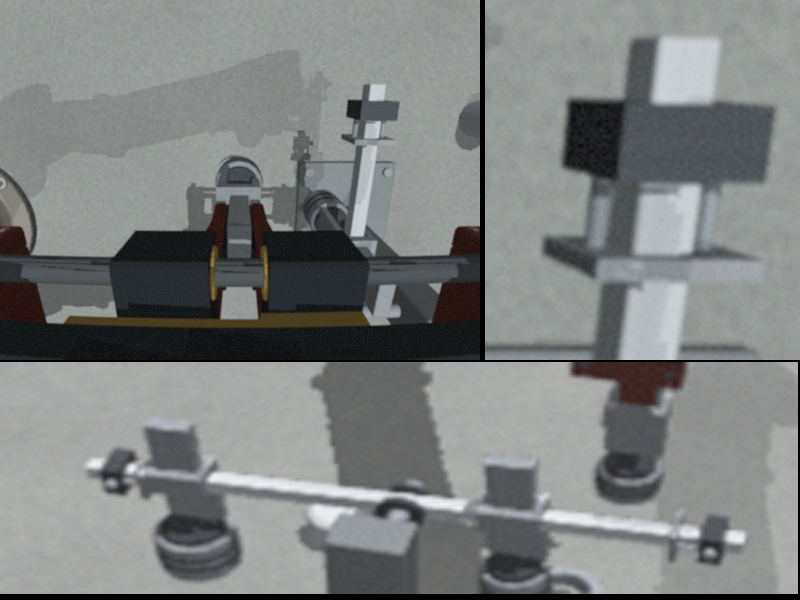

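```bash
python3 - <<'E'
from h import *
import pickle
W,S=pickle.load(open('m6.pkl','rb'));g=W['color'].mean(2)
for r in (116,200,230,260,290):
    a=cv2.GaussianBlur(g[r-1:r+2,465:525].mean(0)[None],(3,1),0)[0]; d=np.diff(a)
    i=np.argsort(-abs(d))[:8]; print(r,sorted((int(k)+465,int(d[k])) for k in i))
    # edges
E
```

```text
116 [(483, -25), (484, -21), (491, 19), (492, 35), (493, 33), (494, 19), (513, -18), (514, -14)]
200 [(472, -13), (473, -23), (474, -20), (481, 22), (482, 32), (483, 27), (501, -16), (502, -16)]
230 [(477, 24), (478, 34), (479, 26), (497, -20), (508, -19), (509, -20), (511, 29), (512, 26)]
260 [(466, -13), (472, 10), (473, 26), (474, 32), (475, 23), (492, -17), (493, -20), (494, -12)]
290 [(468, 18), (469, 35), (470, 35), (471, 20), (486, -6), (487, -16), (488, -20), (489, -13)]
```

```bash
python3 - <<'E'
from h import *
import pickle
W,S=pickle.load(open('m6.pkl','rb'))
for th in(-.06,-.07,-.08,-.09,-.1):
    C=[]
    for r,a,b in((116,493.1,514),(200,482.6,502),(230,478.6,497.8),(260,474.3,493.4),(290,470.1,488.3)):
        P=[]
        for u in(a,b):
            z=.237
            for _ in range(6): p=plane(W,u,r,z); z=.227-th*(p[1]-.0235)
            P.append(p)
        C.append(np.r_[(P[0]+P[1])/2,np.linalg.norm(P[0]-P[1])])
    C=np.array(C);k=np.polyfit(C[:,1],C[:,0],1)
    tip=plane(W,504,112.5,.227-th*.215)
    print(th,'yaw',np.degrees(np.arctan(-k[0])).round(2),'x@.1513',np.polyval(k,.1513).round(4),'exp',.5916-.04855*.1513,'w',C[:,3].round(4),'tip dist',(tip[1]-.0235).round(4))
    tip=np.array(plane(W,485+0,0+100,.2))*0
    f=plane(W,436+(675-485)/3,100+272/3,.227-th*.175+.008); print('  buffer face ~',f[1]-.0235)
E
```

```text
-0.06 yaw 3.02 x@.1513 0.5835 exp 0.584254385 w [0.0118 0.0116 0.0118 0.012  0.0118] tip dist 0.2136
  buffer face ~ 0.17158138089511346
-0.07 yaw 3.3 x@.1513 0.5829 exp 0.584254385 w [0.0116 0.0115 0.0117 0.0119 0.0117] tip dist 0.2134
  buffer face ~ 0.17176704079869318
-0.08 yaw 3.57 x@.1513 0.5823 exp 0.584254385 w [0.0115 0.0114 0.0116 0.0119 0.0117] tip dist 0.2131
  buffer face ~ 0.17195270070227286
-0.09 yaw 3.85 x@.1513 0.5816 exp 0.584254385 w [0.0114 0.0113 0.0115 0.0118 0.0116] tip dist 0.2129
  buffer face ~ 0.17213836060585258
-0.1 yaw 4.13 x@.1513 0.581 exp 0.584254385 w [0.0113 0.0112 0.0114 0.0117 0.0115] tip dist 0.2127
  buffer face ~ 0.17232402050943227
```

```bash
python3 -m handwheel '[[0,0.4,-0.02,0,0],[0,0.9,-0.02,0,0],[0,1.3,-0.02,0,0],[0,1.7,-0.02,0,0],[0,1.95,-0.02,0,0],[0,2.053,-0.02,0,0],[0,2.053,-0.02,0,0],[0,2.053,-0.02,0,0]]'
python3 - <<'E'
from h import *
import pickle
W=get_image('wrist');pickle.dump(W,open('m7.pkl','wb'))
to(.5835,.1513,.293,2.8);print(observe()['contact_force'])
g=W['color'].mean(2)
for r in (116,150,170,180,190,200):
    a=cv2.GaussianBlur(g[r-1:r+2,270:370].mean(0)[None],(3,1),0)[0]; d=np.diff(a)
    i=np.argsort(-abs(d))[:8]; print(r,sorted((int(k)+270,int(d[k])) for k in i))
cv2.imwrite('pics/m7.png',cv2.resize(W['color'][80:330,200:450],None,fx=2.4,fy=2.4)[:,:,::-1])
E
```

```text
time_s: 20.7
position: [0.5829, 0.1527, 0.2942]
orientation: [1.0, 0.025, -0.0, -0.0]
contact_force: [0.8, 0.2, -2.4]
width: 0.0119
 t 20.75 p [0.583  0.1528 0.2943] yaw 2.84 shift [0.009 0.031 0.025] turn 0.001
[ 0.49187304 -0.58998444 -3.39017729]
116 [(306, 11), (307, 19), (308, 15), (309, 5), (326, -5), (327, -16), (328, -20), (329, -9)]
150 [(290, -8), (291, -15), (292, -17), (293, -10), (342, 11), (343, 22), (344, 22), (345, 11)]
170 [(302, 9), (307, 18), (308, 18), (309, 9), (327, -19), (328, -22), (329, -12), (335, 9)]
180 [(303, 10), (307, 14), (308, 16), (327, -19), (328, -21), (329, -11), (335, 9), (338, -10)]
190 [(289, -5), (300, 5), (301, 6), (304, -6), (305, -6), (339, -6), (340, -5), (343, 7)]
200 [(306, -10), (308, 13), (309, 11), (312, 13), (326, -10), (327, -16), (328, -16), (329, -12)]
```

View pics/m7.png

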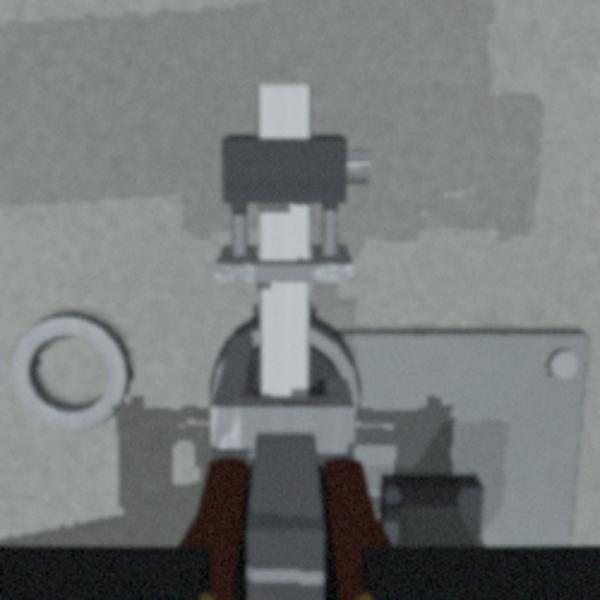

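```bash
python3 -m handwheel '[[0,0,0.01,0.15,0],[0,0,0.01,0.3,0],[0,0,0.01,0.42,0],[0,0,0.01,0.5,0],[0,0,0.01,0.55,0],[0,0,0.01,0.6,0],[0,0,0.01,0.63,0],[0,0,0.01,0.66,0],[0,0,0.01,0.69,0],[0,0,0.01,0.69,0]]'
python3 - <<'E'
from h import *
F=[]
for i in range(6): get_image('side');F.append(observe()['contact_force'])
print(np.round(F,1));to(.5835,.1513,.293,2.8)
E
```

```text
time_s: 22.0
position: [0.5834, 0.1523, 0.2596]
orientation: [1.0, 0.025, -0.0, 0.0]
contact_force: [-1.4, 0.4, -2.9]
width: 0.0118
[[ 0.3 -1.1 -1.4]
 [ 0.4  0.3 -3.2]
 [-0.7 -0.8 -2.4]
 [-0.2  0.1 -2.4]
 [-0.8 -0.3 -1.7]
 [-0.3 -0.1 -2. ]]
 t 22.3 p [0.5835 0.1523 0.2597] yaw 2.83 shift [-0.     0.02  -0.666] turn 0.001
```

```bash
python3 -m handwheel '[[0,0,0,0.02,0],[0,0,0,0.04,0],[0,0,0,0.06,0],[0,0,0,0.08,0],[0,0,0,0.1,0],[0,0,0,0.1,0]]'
python3 - <<'E'
from h import *
F=[]
for i in range(6): get_image('side');F.append(observe()['contact_force'])
print(np.mean(F,0).round(2));to(.5835,.1513,.293,2.8)
E
```

```text
time_s: 23.05
position: [0.5836, 0.1524, 0.2547]
orientation: [1.0, 0.025, 0.0, -0.0]
contact_force: [-0.2, 0.5, -1.2]
width: 0.012
[-0.35  1.02 -1.01]
 t 23.35 p [0.5835 0.1523 0.2547] yaw 2.83 shift [-0.001  0.019 -0.766] turn 0.0
```

```bash
python3 -m handwheel '[[0,0,-0.04,0,0],[0,0,-0.08,0,0],[0,0,-0.12,0,0],[0,0,-0.16,0,0],[0,0,-0.2,0,0],[0,0,-0.24,0,0],[0,0,-0.28,0,0],[0,0,-0.32,0,0],[0,0,-0.34,0,0],[0,0,-0.34,0,0]]'
python3 - <<'E'
from h import *
F=[]
for i in range(5): get_image('side');F.append(observe()['contact_force'])
print(np.mean(F,0).round(2));to(.5835,.1513,.293,2.8)
E
python3 -m handwheel '[[0,0,-0.03,0,0],[0,0,-0.05,0,0],[0,0,-0.07,0,0],[0,0,-0.07,0,0]]'
python3 - <<'E'
from h import *
F=[]
for i in range(5): get_image('side');F.append(observe()['contact_force'])
print(np.mean(F,0).round(2));to(.5835,.1513,.293,2.8)
E
```

```text
time_s: 24.6
position: [0.5826, 0.1695, 0.2547]
orientation: [1.0, 0.025, 0.0, -0.0]
contact_force: [-0.5, -0.2, -0.3]
width: 0.0119
[-0.18  0.47 -1.12]
 t 24.85 p [0.5826 0.1695 0.2547] yaw 2.84 shift [ 0.     0.365 -0.767] turn 0.001
time_s: 25.35
position: [0.5825, 0.1729, 0.2546]
orientation: [1.0, 0.025, 0.0, -0.0]
contact_force: [0.9, -0.0, -1.6]
width: 0.0116
[ 0.26 -0.75 -1.06]
 t 25.6 p [0.5825 0.1729 0.2547] yaw 2.83 shift [-0.     0.432 -0.767] turn 0.001
```

```bash
python3 -m handwheel '[[0,0,-0.03,0,0],[0,0,-0.05,0,0],[0,0,-0.06,0,0],[0,0,-0.06,0,0]]'
cat > f.py <<'E'
from h import *
F=[]
for i in range(5): get_image('side');F.append(observe()['contact_force'])
print(np.mean(F,0).round(2));to(.5835,.1513,.293,2.8)
E
python3 f.py
```

```text
time_s: 26.1
position: [0.5823, 0.1755, 0.2546]
orientation: [1.0, 0.025, -0.0, 0.0]
contact_force: [-0.3, -1.8, -0.9]
width: 0.0123
[ 0.09 -2.03 -1.32]
 t 26.35 p [0.5823 0.1756 0.2546] yaw 2.82 shift [-0.     0.487 -0.767] turn 0.0
```

```bash
python3 -m handwheel '[[0,0,-0.02,0,0],[0,0,-0.04,0,0],[0,0,-0.06,0,0],[0,0,-0.06,0,0],[0,0,-0.06,0,0]]'
python3 f.py
```

```text
time_s: 26.98
position: [0.5822, 0.1783, 0.2546]
orientation: [1.0, 0.025, -0.0, 0.0]
contact_force: [0.3, -3.7, -0.9]
width: 0.0117
[ 0.08 -4.73 -1.18]
 t 27.23 p [0.5822 0.1785 0.2547] yaw 2.82 shift [-0.     0.546 -0.767] turn 0.0
```

```bash
python3 -m handwheel '[[0,0,0.03,0,0],[0,0,0.06,0,0],[0,0,0.07,0.02,0],[0,0,0.07,0.04,0],[0,0,0.07,0.06,0],[0,0,0.07,0.08,0],[0,0,0.07,0.1,0],[0,0,0.07,0.1,0]]'
python3 f.py
```

```text
time_s: 28.22
position: [0.5824, 0.1756, 0.2497]
orientation: [1.0, 0.025, 0.0, -0.0]
contact_force: [-0.3, 2.3, 0.1]
width: 0.0121
[-0.38  1.03  1.54]
 t 28.48 p [0.5824 0.1753 0.2497] yaw 2.83 shift [-0.002  0.481 -0.866] turn 0.001
```

```bash
python3 -m handwheel '[[0,0,0,-0.02,0],[0,0,0,-0.04,0],[0,0,0,-0.04,0],[0,0,0,-0.04,0]]' 4
python3 f.py
python3 -m handwheel '[[15,0,0,0,0],[16,0,0,0,0],[18,0,0,0,0],[22,0,0,0,0],[27,0,0,0,0],[32,0,0,0,0],[32,0,0,0,0]]'; python3 f.py
```

```text
time_s: 28.98
position: [0.5824, 0.1749, 0.2516]
orientation: [1.0, 0.025, 0.0, 0.0]
contact_force: [-0.3, 0.6, -0.1]
width: 0.012
[ 0.71 -0.47  0.29]
 t 29.23 p [0.5824 0.175  0.2516] yaw 2.82 shift [-0.001  0.474 -0.828] turn 0.0
time_s: 30.1
position: [0.5823, 0.1753, 0.2516]
orientation: [1.0, 0.025, -0.0, -0.0]
contact_force: [1.7, 0.7, 0.1]
width: 0.028
[ 0.36 -0.03 -0.54]
 t 30.35 p [0.5823 0.1753 0.2516] yaw 2.83 shift [-0.     0.48  -0.827] turn 0.001
```

Released cleanly. Now I'll back out straight up, move clear and check.

```bash
python3 -m handwheel '[[34,0,0,-0.2,0],[36,0,0,-0.6,0],[36,0,0,-1.1,0],[36,0,0,-1.7,0],[40,-0.6,0,-2.0,0],[60,-1.4,-0.5,-2.0,0],[60,-2.2,-1.0,-2.0,0],[60,-3,-1.6,-2.0,0],[60,-3.2,-2.2,-2.0,0],[60,-3.2,-2.2,-2.0,0]]'
python3 - <<'E'
from h import *
import pickle
S=get_image('scene');D=get_image('side');pickle.dump((S,D),open('m8.pkl','wb'))
o=np.zeros((600,800,3),np.uint8)
o[:304,:798]=cv2.resize(S['color'][220:300,205:415],None,fx=3.8,fy=3.8,interpolation=cv2.INTER_CUBIC)[:,:,::-1]
o[308:600,:350]=cv2.resize(D['color'],None,fx=.547,fy=.6084)[:292,:350,::-1]
o[308:600,400:754]=cv2.resize(D['color'][140:257,280:422],None,fx=2.5,fy=2.5,interpolation=cv2.INTER_CUBIC)[:292,:354,::-1]
cv2.imwrite('pics/m8.png',o)
to(.5835,.1513,.293,2.8)
E
```

```text
time_s: 31.6
position: [0.4158, 0.2796, 0.3523]
orientation: [1.0, 0.027, 0.0, -0.001]
contact_force: [-0.4, -0.4, 0.1]
width: 0.0529
 t 31.7 p [0.4176 0.2767 0.3521] yaw 2.81 shift [3.191 2.668 1.185] turn 0.0
```

View pics/m8.png

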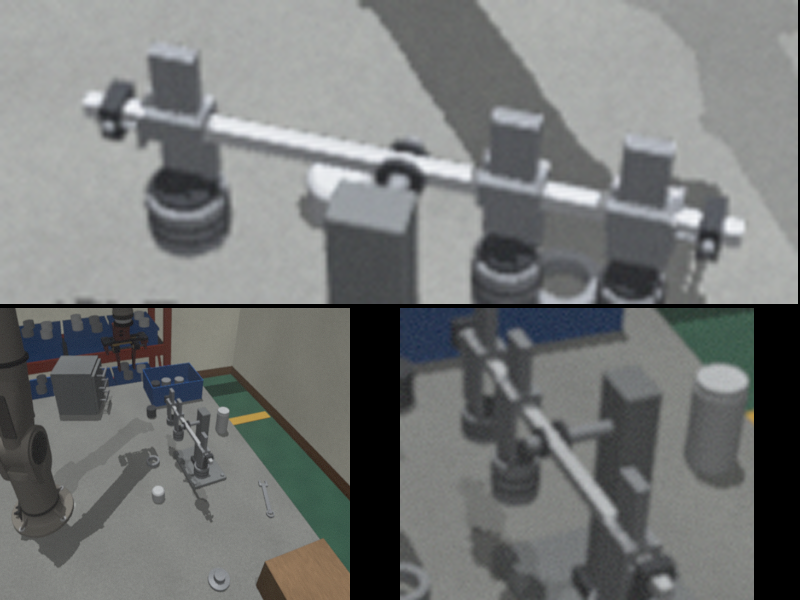

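```bash
python3 - <<'E'
from h import *
import pickle
S0=pickle.load(open('scene0.pkl','rb'));S,D=pickle.load(open('m8.pkl','rb'))
def tilt(im,r,l):
    # intersect with bar's vertical plane x=.5916-.04855y
    z=[]
    for u in (r,l):
        c,d=ray(im,*u); k=(.5916-.04855*c[1]-c[0])/(d[0]+.04855*d[1]); p=c+k*d; z.append(p)
    return np.round(z,4),(z[0][2]-z[1][2])/(z[1][1]-z[0][1])
print('start',tilt(S0,(229.2,242.5),(396.5,284.5)))
print('now',tilt(S,(205+92/3.8-.4,220+103/3.8-.4),(205+738/3.8-.4,220+229/3.8-.4)))
import time
for i in range(3):
    S=get_image('scene'); g=cv2.cvtColor(S['color'],cv2.COLOR_RGB2GRAY)[238:255,225:235]; print((g>180).sum(),np.argwhere(g>180).mean(0).round(2))
E
```

```text
start (array([[ 0.6005, -0.1836,  0.2409],
       [ 0.5804,  0.2317,  0.2055]]), np.float64(0.08508102153743034))
now (array([[ 0.6007, -0.1865,  0.2259],
       [ 0.5802,  0.2352,  0.2226]]), np.float64(0.0076843726269401275))
20 [7.45 3.75]
20 [7.45 3.75]
20 [7.45 3.75]
```

Level to about 0.01 rad, and the bar isn't moving. Handing in.

```bash
python3 -c "
from h import *
print(finish_job(), observe()['time_s'])"
```

```text
the job is handed in; nothing more can be done
the job is handed in; nothing more can be done
```

I hooked the large casting on the right arm first, then the small one on the left arm outside the fixed casting, and handed the job in at about 32 s. `finish_job` reports no verdict, so these are my own checks:

- **Buffers:** Each hook was slid out until the buffer was felt, pressed and held for over a quarter second, then eased back before release. I put the compression at about 4 mm on each side, from the rise in side force (to 5.6 N on the right and 4.7 N on the left, friction included) and the tool travel. I did not measure it directly.
- **Bar level:** The last pictures show both castings hanging free and the gripper clear. The bar measures about +0.01 rad and was still over three frames. The same method read 0.085 at the start against the stated 0.10, so it is good to roughly 0.015 rad, inside the 0.04 limit.
- **Setting down:** I lowered both castings slowly and let go with close to zero net vertical load on the tool. I had first pressed slightly past balance, by about 2 N on each side, and raised the tool to correct it. I did not measure the bar's tilt or speed continuously during the moves.
- **Disagreements:**
  - With only the large casting on, the pictures fitted a tilt of about -0.06 rad against the stated -0.09.
  - The scene camera put the casting's turn about 9–11 degrees away from the close-up wrist view, so I used the wrist view.
  - Force readings were noisy, by roughly 1 N.
- **Other parts:** The loose parts on the bench were not touched, as far as the pictures show.

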